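Lock a bayonet filter into the respirator test port

ROBOT

A 6-joint arm with a two-finger parallel gripper is mounted at the origin on the work surface. World frame = base frame: x ahead of the robot, y to its left, z up, the work surface at z = 0. Lengths are in m, angles in rad, forces in N, time in s.
With the tool pointing down it reaches from about 0.425 to 0.95 m from the base axis. Payload 14.7 kg.
Tool frame: the origin (TCP) lies at the centre of the arm's flange, where the gripper is bolted on; the fingertips stand 173 mm ahead of it and the grasp point (between the pads) lies 155 mm ahead of it; z points along the fingers, y is the direction in which the jaws open and shut (so a half turn about z gives the same grasp; the last joint's range is limited). The gripper opens to 85 mm and grips with 20 to 120 N. Pads are 22 mm wide; open, the fingers measure 114 mm over their backs; the gripper's body (76 mm by 85 mm) begins 54 mm behind the grasp point. The pads swing forward as they close: fully open they stand 13 mm farther back than shut.
Start: joints at [1.237, 0.48, 1.596, -0, 1.065, -0.047], TCP at [0.184, 0.623, 0.405] pointing down, gripper open.
Joint ranges: [-2.75, 2.75], [-0.82, 2.05], [0.23, 2.67], [-1.56, 4.7], [0.09, 2.69], [-2.92, 2.92]. Speed limits (rad/s): [1.89, 1.89, 2.39, 3.01, 3.01, 3.01].

INTERFACE

Orientations are given as a unit quaternion [w, x, y, z].
In Python, from cell import bot gives the robot as it stands.
- The arm moves only by the shell command python3 -m crank 'ROWS' [FORCE]. ROWS is JSON, a list of rows, each an object with "dp": the shift along the world's x, y, z in mm, a list of three; "angular": the turn, a rotation vector about the world's x, y, z in rad, a list of three; "hand": the opening, from -1 (shut) to 1 (fully open). In form: [{"dp": [dx, dy, dz], "angular": [wx, wy, wz], "hand": hand}, ...]. A call has 1 to 10 rows; each row is the pose to reach, as a shift and turn from the pose measured when the call began; what a row does not reach only later rows make up. A row lasts 1/12 s, in which the tool goes at most 41.7 mm and 7.16 degrees, less where a joint would pass 70% of its speed; a pose out of reach is approached as far as the arm can. A call with a gripper value outside its range is refused whole. The fingers move at their own pace and stop on an object; FORCE is the grip in N (left out, the last holds). Time passes only in rows, so rows that repeat a pose let the fingers close. It gives the time, the measured TCP pose, the force and the opening at its end, in the units of the state.
- bot.sense(): the state, without advancing time (a new reading comes with each control period).
- bot.capture(name): name is "scene" or "top" or "wrist"; returns a dict with "image" (400x640x3 uint8, red, green, blue), "fx", "fy", "cx", "cy" (pixels), "pose" (4x4, takes a point from camera to world coordinates); the wrist camera has in their place "tool_from_camera" (4x4, takes a point from camera to tool coordinates, whose origin is the TCP and whose axes are the flange's). Camera axes: x right, y down, z forward; pixel columns grow to the right and rows downward; lengths in m; the calibration is good to about 2 mm. A picture is of the moment at which its call begins: read the wrist's pose just before it. There is no depth.
- bot.hand_in(): hands the job in, once; it reports no verdict.
The state is a dict: "t": time; "qpos": joint angles; "qvel": joint speeds; "joint_torque": joint torques, N m; "tcp_pos": TCP position; "eef_rot": TCP orientation; "wrist_force": force on the tool from outside, world axes, zero at the start; "moment": the same for the moment, N m; "opening": finger opening in m.
Only numpy, scipy, OpenCV 4.12 (cv2) and the standard library are available. Lean on these libraries where they do the work, as an engineer would, in place of code of your own. Each camera call takes 0.05 s, during which the arm holds its last target. There are 200 camera calls.

TASK

Fit the bayonet filter cartridge into the round test port: feel for the place where its two lugs drop into the two slots, push it down against the spring seal and twist it clockwise (seen from above) to the stop, so that it stays locked in, upright, when you let go. Use no more than a gentle hand's force on the port, and leave the other things on the bench where they are.

Things in the scene. Friction and masses are not known exactly. Their poses are not given: they have to be found in the camera images.
- filter: Loose bayonet filter cartridge, dark plastic, 0.1-0.2 kg, upright on its foot. Origin: centre of the foot's underside, z up. Black neck 34 mm across, 0-18 mm high, with two opposite lugs at its bottom along the x axis (10 mm wide, 6 mm high, tips 22 mm from the axis); grey ribbed body 60 mm across, 18-48 mm high; grip bar on top (see bar). A half turn about z gives the same shape.
- bar (a point): Middle of the filter's grip bar, 63 mm above its foot; axes as filter. The bar is straight, 50 mm long along x (in line with the lugs), 12 mm wide along y, 48 to 78 mm above the foot.
- socket: Fixed test port. Origin: centre of the underside of its grey base block, 150 (x) by 120 (y) by 45 mm, z up; a steel coupling sticks out of its +x face. In its middle, on a 92 mm disc, stands a round aluminium bayonet insert 62 mm across, its flat rim 81 mm above the bench. More than 50 N between filter and port is too much.
- mouth (a point): Centre of the port's mouth, level with the rim; axes as socket. A 37 mm bore with two opposite slots, 13.2 mm wide, reaching 28 mm from the axis. The insert is clamped at an unknown angle: the line of the slots lies somewhere from 0.2 to 1.55 rad anticlockwise (from above) of this x axis; not measured, find it by sight or feel. Lugs enter when within about 0.07 rad.
- depth (a point): Point on the port's axis 12 mm below the rim; axes as socket. The rim is 6 mm thick: with the foot here or deeper the lugs are under it and the filter turns clockwise seen from above, 1.05 rad from the slots to a hard stop; anticlockwise is blocked. The foot bottoms 16 mm below the rim. From 9 mm down a sprung seal pushes it up, 4.5 N at first, 11 N at the bottom, and holds locked lugs against the rim.
- pointer (a joint): The small dark pointer at the side of the insert (rad): 0 at rest; a lug picks it up after 0.7 rad of the clockwise twist and carries it to 0.35 at the stop. A weak spring (about 0.02 N m) returns it if the filter does not hold it.
- canister: Another, loose, screw-type filter canister without bar or lugs, 84 mm in diameter, 52 mm high, on a short 40 mm foot; origin under its centre. To be left alone.
- screwdriver: Loose screwdriver lying on the bench along its x axis, 200 mm long, handle 26 mm across; origin on the bench under its middle. To be left alone.
- bottle: Loose white spray-liquid bottle, closed, 60 mm in diameter, 150 mm high; origin under its centre. To be left alone.
- wrench: Loose flat steel wrench lying on the bench along its x axis, about 170 mm long; origin on the bench under its middle. To be left alone.
- gasket: Loose black rubber ring, 60 mm in diameter, 6 mm high; origin under its centre. To be left alone.
- coupling: Loose steel coupling standing upright, 38 mm in diameter, 52 mm high; origin under its centre. To be left alone.
There are look-alikes about, which are no part of the job. What is shaped like the filter but yellow is not meant. What is shaped like the socket but orange is not meant.

How it is judged:
By the outcome, as a careful person would: the job done as asked, in the order asked, and still so for the second after the job is handed in, with the robot touching nothing.
It also fails if it takes over 72 s, if anything falls off the work surface, if the arm or the gripper's body presses on something with over 40 N, if the wrist force passes 120 N, or if a joint passes its speed limit or range.

## Working session

There is one attempt and no reset: what is moved stays moved. The work goes in short steps, Python scripts to look and compute and a shell command to move; the robot and the scene stay as the last step left them, time stands still between calls to the robot, and variables do not carry over. Pictures are saved under pics/ and viewed, about 8 in all and at most 12, crops included, and the job is handed in when it is done.

```bash
ls; mkdir -p pics; cat > h.py <<'E'
import numpy as np, cv2
from scipy.spatial.transform import Rotation as R
from cell import bot
def cam(name):
    s=bot.sense(); c=bot.capture(name)
    if name=="wrist":
        T=np.eye(4); q=s["eef_rot"]; T[:3,:3]=R.from_quat([q[1],q[2],q[3],q[0]]).as_matrix(); T[:3,3]=s["tcp_pos"]
        c["pose"]=T@np.array(c["tool_from_camera"])
    c["pose"]=np.array(c["pose"]); return c
def save(c,f): cv2.imwrite(f,cv2.cvtColor(c["image"],cv2.COLOR_RGB2BGR))
def ray(c,u,v,z):
    d=c["pose"][:3,:3]@np.array([(u-c["cx"])/c["fx"],(v-c["cy"])/c["fy"],1]); o=c["pose"][:3,3]
    return o+d*(z-o[2])/d[2]
def proj(c,p):
    x=np.linalg.inv(c["pose"])@np.append(p,1); return x[0]/x[2]*c["fx"]+c["cx"],x[1]/x[2]*c["fy"]+c["cy"]
E
python3 - <<'E'
from h import *
import pickle
for n in("top","scene"):
    c=cam(n); save(c,f"pics/{n}0.png"); pickle.dump(c,open(f"{n}0.pkl","wb")); print(n,c["pose"].round(3).tolist(),c["fx"])
print(bot.sense())
E
```

```text
pics
top [[-0.016, -0.998, 0.066, 0.499], [-1.0, 0.015, -0.006, -0.024], [0.005, -0.066, -0.998, 1.162], [0.0, 0.0, 0.0, 1.0]] 437.43471964879006
scene [[-0.036, 0.725, -0.688, 1.189], [0.999, 0.022, -0.028, 0.004], [-0.006, -0.688, -0.726, 0.765], [0.0, 0.0, 0.0, 1.0]] 422.0603294158754
{'t': 0.1, 'qpos': array([ 1.23740312e+00,  4.80812436e-01,  1.59677861e+00,  8.74159706e-07,
        1.06511316e+00, -4.66379117e-02]), 'qvel': array([-0.00198391, -0.0039876 , -0.00211533,  0.00111339,  0.00074231,
       -0.00017741]), 'joint_torque': array([ 2.54745140e-05, -9.52255726e+01, -4.31036425e+01,  1.37387863e-05,
        5.34363920e-03,  2.37407257e-06]), 'tcp_pos': array([0.183796  , 0.62330042, 0.40412038]), 'eef_rot': array([-1.05347290e-04,  1.42887098e-01,  9.89738838e-01, -5.45701489e-04]), 'wrist_force': array([ 0.72673106,  0.14386526, -0.307801  ]), 'moment': array([-0.00764826,  0.00352931,  0.00778549]), 'opening': 0.08541431216365926}
```

View pics/top0.png

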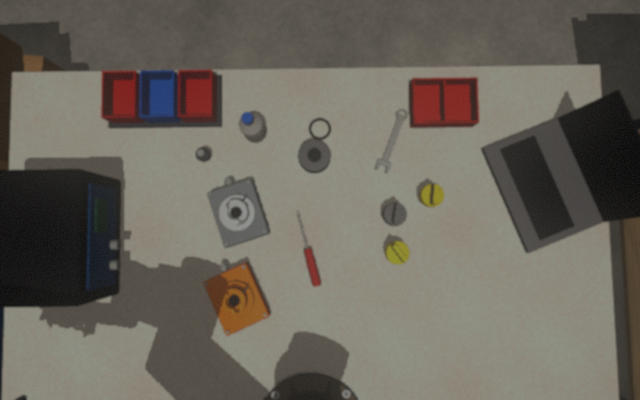

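View pics/scene0.png

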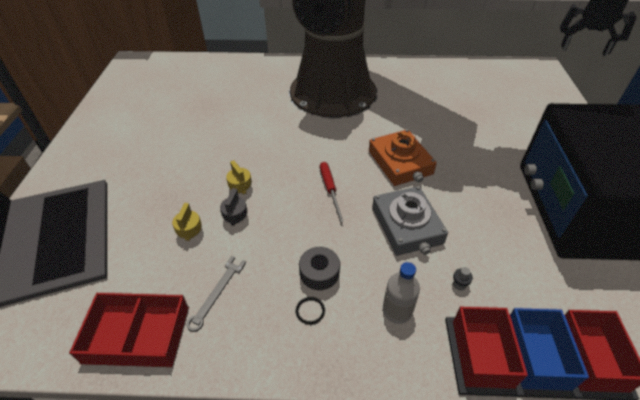

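Top view: the dark bayonet filter is at (394,211). The look-alikes are the yellow ones at (431,194) and (397,252), and the round canister with no bar at (314,155). The grey port is at (237,211) and the orange look-alike at (237,298). By the description I choose the dark filter and the grey port, and will check both in one close crop.

```bash
python3 - <<'E'
from h import *
import pickle
c=pickle.load(open("top0.pkl","rb"))
im=c["image"][:,:,::-1]
a=cv2.resize(im[166:256,360:450],(400,400),interpolation=cv2.INTER_CUBIC)
b=cv2.resize(im[166:256,192:282],(400,400),interpolation=cv2.INTER_CUBIC)
cv2.imwrite("pics/crop.png",cv2.convertScaleAbs(np.hstack([a,b]),alpha=1.4))
print(ray(c,394,210,.07),ray(c,236,212,.081))
E
```

```text
[ 0.55513595 -0.2177522   0.07      ] [0.55565555 0.17501454 0.081     ]
```

View pics/crop.png

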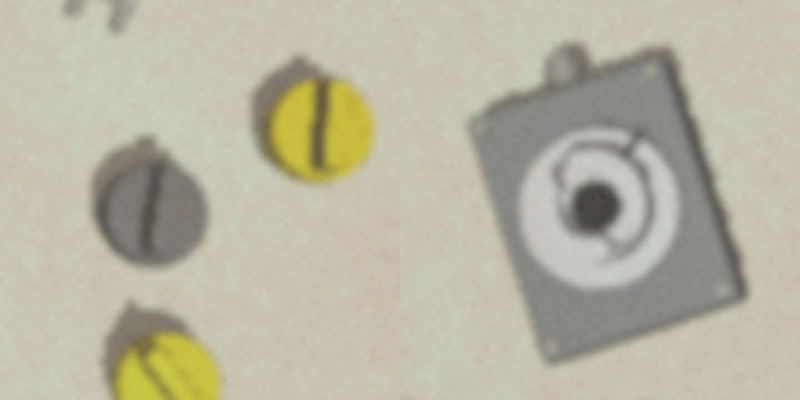

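The crop shows the filter disc centred at top pixel (394.5,214), with its bar nearly along world x. The insert rim is centred at (236,212.6) and the block's yaw is about 0.33 rad. The slots aren't resolved from here. Next I'll look from close by with the wrist camera.

```bash
python3 -m crank '[{"dp":[60,-60,60],"angular":[0,0,0],"hand":1},{"dp":[160,-190,60],"angular":[0,0,0],"hand":1},{"dp":[310,-410,60],"angular":[0,0,0],"hand":1},{"dp":[310,-410,60],"angular":[0,0,0],"hand":1},{"dp":[310,-410,60],"angular":[0,0,0],"hand":1},{"dp":[310,-410,60],"angular":[0,0,0],"hand":1},{"dp":[310,-410,60],"angular":[0,0,0],"hand":1},{"dp":[310,-410,60],"angular":[0,0,0],"hand":1},{"dp":[310,-410,60],"angular":[0,0,0],"hand":1},{"dp":[310,-410,60],"angular":[0,0,0],"hand":1}]'
python3 - <<'E'
from h import *
c=cam("wrist"); print(np.array(c["tool_from_camera"]).round(3).tolist(),c["fx"]); s=bot.sense(); print(s["t"],s["tcp_pos"],s["qpos"].round(3),s["eef_rot"]); print(proj(c,[.554,.175,.081]))
E
```

```text
t: 0.93
tcp_pos: [0.4314, 0.2974, 0.4572]
eef_rot: [-0.0, 0.143, 0.99, -0.001]
wrist_force: [0.4, 0.9, -0.5]
opening: 0.0851
[[0.0, -0.96, -0.281, 0.071], [1.0, 0.0, -0.0, -0.001], [0.0, -0.281, 0.96, 0.031], [0.0, 0.0, 0.0, 1.0]] 353.42126034096714
0.9833 [0.43514615 0.29275025 0.45772451] [ 0.536  0.25   1.816 -0.004  1.076 -0.744] [ 0.0010757   0.14386361  0.98959599 -0.00137383]
(np.float64(244.8003499294197), np.float64(310.84677735690275))
```

```bash
python3 -m crank '[{"dp":[120,-118,-50],"angular":[0,0,0],"hand":1},{"dp":[120,-118,-50],"angular":[0,0,0],"hand":1},{"dp":[120,-118,-50],"angular":[0,0,0],"hand":1},{"dp":[120,-118,-50],"angular":[0,0,0],"hand":1},{"dp":[120,-118,-50],"angular":[0,0,0],"hand":1},{"dp":[120,-118,-50],"angular":[0,0,0],"hand":1},{"dp":[120,-118,-50],"angular":[0,0,0],"hand":1}]'
python3 - <<'E'
from h import *
import pickle
c=cam("wrist"); save(c,"pics/w1.png"); pickle.dump(c,open("w1.pkl","wb")); print(bot.sense()["tcp_pos"],proj(c,[.554,.175,.081]))
E
```

```text
t: 1.57
tcp_pos: [0.5553, 0.1741, 0.407]
eef_rot: [0.0, 0.145, 0.989, -0.002]
wrist_force: [-0.2, 0.4, 0.9]
opening: 0.085
[0.55483591 0.17483725 0.40746075] (np.float64(320.5435912299599), np.float64(186.42066815587629))
```

View pics/w1.png

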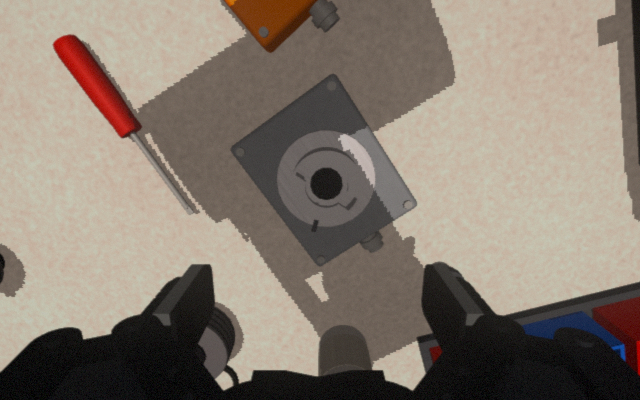

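```bash
python3 - <<'E'
from h import *
import pickle
c=pickle.load(open("w1.pkl","rb"))
# rectified: column = +y leftwards (image right=-y), row down=-x ; centre (.554,.175), 6px/mm at rim height
def rect(c,x0,y0,z,h=.05,n=600):
    w=np.array([[x0+h,y0+h],[x0+h,y0-h],[x0-h,y0-h],[x0-h,y0+h]])
    src=np.float32([proj(c,[*p,z]) for p in w]); dst=np.float32([[0,0],[n,0],[n,n],[0,n]])
    return cv2.warpPerspective(c["image"][:,:,::-1].copy(),cv2.getPerspectiveTransform(src,dst),(n,n),flags=cv2.INTER_CUBIC)
r=rect(c,.554,.175,.081); cv2.imwrite("pics/r1.png",cv2.convertScaleAbs(r,alpha=2.2))
E
```

```text
(no output)
```

View pics/r1.png

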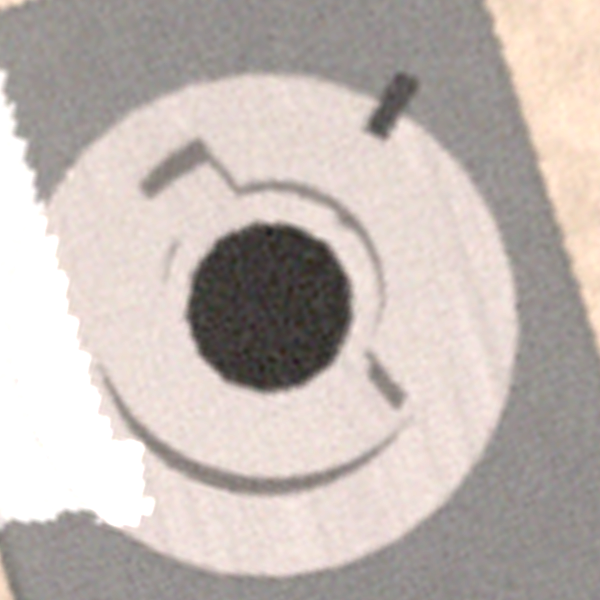

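The rectified view (6 px/mm) shows the rim centre at about (272,294), which is world (0.555,0.179). The slot ends are at upper left (170,162) and lower right, so the slot line is at a world angle of about 0.65 rad. That is about 0.32 from the socket's x axis, which is in range. I'll turn the wrist to the insertion yaw and look again, to cancel the wrist camera's offset.

```bash
python3 -m crank '[{"dp":[0,0,0],"angular":[0,0,-2.2],"hand":1},{"dp":[0,0,0],"angular":[0,0,-2.2],"hand":1},{"dp":[0,0,0],"angular":[0,0,-2.2],"hand":1},{"dp":[0,0,0],"angular":[0,0,-2.2],"hand":1},{"dp":[0,0,0],"angular":[0,0,-2.2],"hand":1},{"dp":[0,0,0],"angular":[0,0,-2.2],"hand":1},{"dp":[0,0,0],"angular":[0,0,-2.2],"hand":1},{"dp":[0,0,0],"angular":[0,0,-2.2],"hand":1},{"dp":[0,0,0],"angular":[0,0,-2.2],"hand":1},{"dp":[0,0,0],"angular":[0,0,-2.2],"hand":1}]'
python3 -m crank '[{"dp":[0,0,0],"angular":[0,0,-1.0],"hand":1},{"dp":[0,0,0],"angular":[0,0,-1.0],"hand":1},{"dp":[0,0,0],"angular":[0,0,-1.0],"hand":1},{"dp":[0,0,0],"angular":[0,0,-1.0],"hand":1},{"dp":[0,0,0],"angular":[0,0,-1.0],"hand":1},{"dp":[0,0,0],"angular":[0,0,-1.0],"hand":1},{"dp":[0,0,0],"angular":[0,0,-1.0],"hand":1},{"dp":[0,0,0],"angular":[0,0,-1.0],"hand":1},{"dp":[0,0,0],"angular":[0,0,-1.0],"hand":1},{"dp":[0,0,0],"angular":[0,0,-1.0],"hand":1}]'
cat >> h.py <<'E'
def rect(c,x0,y0,z,h=.05,n=600):
    w=np.array([[x0+h,y0+h],[x0+h,y0-h],[x0-h,y0-h],[x0-h,y0+h]])
    src=np.float32([proj(c,[*p,z]) for p in w]); dst=np.float32([[0,0],[n,0],[n,n],[0,n]])
    return cv2.warpPerspective(c["image"][:,:,::-1].copy(),cv2.getPerspectiveTransform(src,dst),(n,n),flags=cv2.INTER_CUBIC)
def yaw(s):
    q=s["eef_rot"]; y=R.from_quat([q[1],q[2],q[3],q[0]]).as_matrix()[:,1]; return np.arctan2(y[1],y[0])
E
python3 - <<'E'
from h import *
import pickle
c=cam("wrist"); pickle.dump(c,open("w2.pkl","wb")); s=bot.sense(); print(s["t"],s["tcp_pos"],yaw(s),s["qpos"].round(3),s["qvel"].round(3))
cv2.imwrite("pics/r2.png",cv2.convertScaleAbs(rect(c,.554,.175,.081),alpha=1.5))
E
```

```text
t: 2.45
tcp_pos: [0.5538, 0.1763, 0.4081]
eef_rot: [-0.0, 0.697, 0.717, -0.001]
wrist_force: [0.6, 0.5, -0.6]
opening: 0.0856
t: 3.28
tcp_pos: [0.5531, 0.1773, 0.4085]
eef_rot: [-0.001, 0.955, 0.297, -0.001]
wrist_force: [0.1, 0.4, 0.4]
opening: 0.0855
3.3333 [0.55328468 0.17708182 0.40844881] -0.9665146772753621 [0.257 0.38  1.754 0.002 1.009 1.223] [-0.007  0.004 -0.004 -0.002  0.001 -0.006]
```

View pics/r2.png

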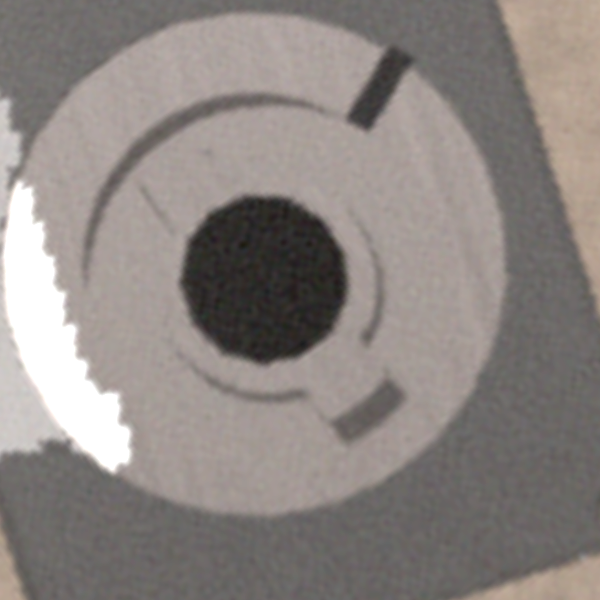

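Second view from the other side: the rim centre is at (275,292), which gives world (0.5553,0.1793). It agrees with the first to 0.5 mm, so the wrist calibration is good. The slot end at (377,418) puts the slot line at 0.66 rad. Next, go above the filter.

```bash
python3 -m crank '[{"dp":[0,-395,0],"angular":[0,0,-0.69],"hand":1},{"dp":[0,-395,0],"angular":[0,0,-0.69],"hand":1},{"dp":[0,-395,0],"angular":[0,0,-0.69],"hand":1},{"dp":[0,-395,0],"angular":[0,0,-0.69],"hand":1},{"dp":[0,-395,0],"angular":[0,0,-0.69],"hand":1},{"dp":[0,-395,0],"angular":[0,0,-0.69],"hand":1},{"dp":[0,-395,0],"angular":[0,0,-0.69],"hand":1},{"dp":[0,-395,0],"angular":[0,0,-0.69],"hand":1},{"dp":[0,-395,0],"angular":[0,0,-0.69],"hand":1},{"dp":[0,-395,0],"angular":[0,0,-0.69],"hand":1}]'
python3 -m crank '[{"dp":[0,0,0],"angular":[0,0,0],"hand":1},{"dp":[0,0,0],"angular":[0,0,0],"hand":1},{"dp":[0,0,0],"angular":[0,0,0],"hand":1}]'
python3 - <<'E'
from h import *
import pickle
c=cam("wrist"); pickle.dump(c,open("w3.pkl","wb")); s=bot.sense(); print(s["t"],s["tcp_pos"],yaw(s),s["qpos"].round(3),s["qvel"].round(3))
cv2.imwrite("pics/r3.png",cv2.convertScaleAbs(rect(c,.555,-.218,.078),alpha=1.5))
E
```

```text
t: 4.17
tcp_pos: [0.5529, -0.2218, 0.4087]
eef_rot: [-0.0, 0.999, -0.041, -0.0]
wrist_force: [0.5, 0.8, 0.1]
opening: 0.0856
t: 4.42
tcp_pos: [0.5528, -0.221, 0.4087]
eef_rot: [-0.001, 0.999, -0.04, -0.0]
wrist_force: [-0.2, 1.0, -0.3]
opening: 0.0854
4.4667 [ 0.55291812 -0.22056803  0.40873586] -1.6514128486245911 [-4.310e-01  4.000e-01  1.721e+00  1.000e-03  1.021e+00  1.220e+00] [ 0.011 -0.004  0.001 -0.002  0.001  0.007]
```

View pics/r3.png

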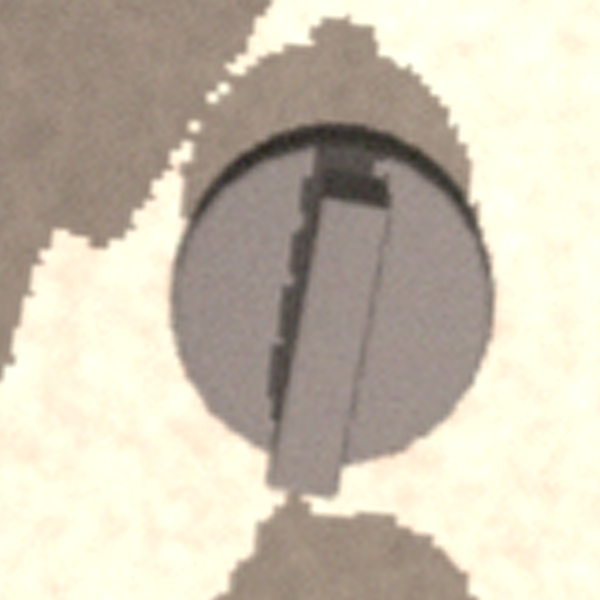

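The close view confirms the dark filter. The bar's top face has corners (322,198), (390,207), (338,497) and (268,485), which measures 49x11.7 mm as it should. Its centre is world (0.5472,-0.2229), at an angle of -0.18 rad. Next, line up, descend and grasp.

```bash
python3 -m crank '[{"dp":[-5.7,-2.4,-30],"angular":[0,0,-0.1],"hand":0},{"dp":[-5.7,-2.4,-60],"angular":[0,0,-0.1],"hand":0},{"dp":[-5.7,-2.4,-90],"angular":[0,0,-0.1],"hand":0},{"dp":[-5.7,-2.4,-110],"angular":[0,0,-0.1],"hand":0},{"dp":[-5.7,-2.4,-110],"angular":[0,0,-0.1],"hand":0},{"dp":[-5.7,-2.4,-110],"angular":[0,0,-0.1],"hand":0},{"dp":[-5.7,-2.4,-110],"angular":[0,0,-0.1],"hand":0}]' 40; python3 - <<'E'
from h import *
s=bot.sense(); print(s["tcp_pos"],yaw(s),s["opening"])
E
```

```text
t: 5.05
tcp_pos: [0.5479, -0.2223, 0.3001]
eef_rot: [-0.0, 0.996, -0.089, 0.0]
wrist_force: [-0.2, -0.4, 0.6]
opening: 0.0427
[ 0.54789426 -0.22230654  0.30005934] -1.7499032182121281 0.04265906388154621
```

```bash
python3 -m crank '[{"dp":[-0.7,-0.6,-25],"angular":[0,0,0],"hand":0},{"dp":[-0.7,-0.6,-50],"angular":[0,0,0],"hand":0},{"dp":[-0.7,-0.6,-68],"angular":[0,0,0],"hand":0},{"dp":[-0.7,-0.6,-75],"angular":[0,0,0],"hand":0},{"dp":[-0.7,-0.6,-75],"angular":[0,0,0],"hand":0},{"dp":[-0.7,-0.6,-75],"angular":[0,0,0],"hand":0},{"dp":[-0.7,-0.6,-75],"angular":[0,0,0],"hand":-1},{"dp":[-0.7,-0.6,-75],"angular":[0,0,0],"hand":-1},{"dp":[-0.7,-0.6,-75],"angular":[0,0,0],"hand":-1},{"dp":[-0.7,-0.6,-75],"angular":[0,0,0],"hand":-1}]' 50
python3 -m crank '[{"dp":[0,0,0],"angular":[0,0,0],"hand":-1},{"dp":[0,0,0],"angular":[0,0,0],"hand":-1},{"dp":[0,0,0],"angular":[0,0,0],"hand":-1}]'; python3 - <<'E'
from h import *
s=bot.sense(); print(s["tcp_pos"],yaw(s),s["opening"],s["wrist_force"])
E
```

```text
t: 5.88
tcp_pos: [0.5477, -0.2232, 0.2263]
eef_rot: [-0.0, 0.996, -0.089, 0.001]
wrist_force: [-0.5, -0.3, 9.4]
opening: 0.0109
t: 6.13
tcp_pos: [0.5477, -0.2231, 0.2266]
eef_rot: [0.0, 0.996, -0.089, 0.002]
wrist_force: [0.1, -0.4, -2.1]
opening: 0.0111
[ 0.54773353 -0.22314264  0.22657346] -1.7497989084444279 0.011144549992003976 [ 0.09369709 -0.42892456 -2.09502   ]
```

```bash
python3 -m crank '[{"dp":[0,0,40],"angular":[0,0,0],"hand":-1},{"dp":[0,0,80],"angular":[0,0,0],"hand":-1},{"dp":[0,0,120],"angular":[0,0,0],"hand":-1},{"dp":[2,35,135],"angular":[0,0,0.1],"hand":-1},{"dp":[3,70,135],"angular":[0,0,0.2],"hand":-1},{"dp":[4,105,135],"angular":[0,0,0.3],"hand":-1},{"dp":[5,140,135],"angular":[0,0,0.4],"hand":-1},{"dp":[6,175,135],"angular":[0,0,0.5],"hand":-1},{"dp":[7,210,135],"angular":[0,0,0.6],"hand":-1},{"dp":[7,245,135],"angular":[0,0,0.7],"hand":-1}]'
python3 - <<'E'
from h import *
s=bot.sense(); p=s["tcp_pos"]; print(p,yaw(s),s["opening"],s["wrist_force"],(np.array([.5553,.1793,.36])-p)*1e3,-.911-yaw(s))
E
```

```text
t: 6.97
tcp_pos: [0.5544, 0.0235, 0.3616]
eef_rot: [-0.0, 0.966, 0.26, 0.001]
wrist_force: [0.9, 0.5, -2.7]
opening: 0.011
[0.55444892 0.02347598 0.3616188 ] -1.0450492635711783 0.010959200606476389 [ 0.93752178  0.5398215  -2.65159947] [  0.85107872 155.82402007  -1.61879908] 0.1340492635711783
```

```bash
python3 -m crank '[{"dp":[0.9,35,-1.6],"angular":[0,0,0.134],"hand":-1},{"dp":[0.9,70,-1.6],"angular":[0,0,0.134],"hand":-1},{"dp":[0.9,105,-1.6],"angular":[0,0,0.134],"hand":-1},{"dp":[0.9,135,-1.6],"angular":[0,0,0.134],"hand":-1},{"dp":[0.9,155.8,-1.6],"angular":[0,0,0.134],"hand":-1},{"dp":[0.9,155.8,-1.6],"angular":[0,0,0.134],"hand":-1},{"dp":[0.9,155.8,-1.6],"angular":[0,0,0.134],"hand":-1},{"dp":[0.9,155.8,-1.6],"angular":[0,0,0.134],"hand":-1}]'
python3 - <<'E'
from h import *
import pickle
c=cam("wrist"); pickle.dump(c,open("w4.pkl","wb"));save(c,"pics/w4.png")
s=bot.sense(); p=s["tcp_pos"]; print(p,yaw(s),s["opening"],s["wrist_force"],s["moment"],(np.array([.5553,.1793,.36])-p)*1e3,-.911-yaw(s))
E
```

```text
t: 7.63
tcp_pos: [0.5552, 0.1791, 0.3598]
eef_rot: [-0.001, 0.946, 0.324, 0.001]
wrist_force: [0.2, -1.4, -1.6]
opening: 0.0112
[0.55522081 0.17864887 0.35987285] -0.9113891721289159 0.01125046890812678 [ 0.31344472  0.11719005 -1.77591369] [-0.07993152 -0.07220908  0.01673491] [0.07919319 0.65113247 0.12715072] 0.00038917212891587116
```

View pics/w4.png

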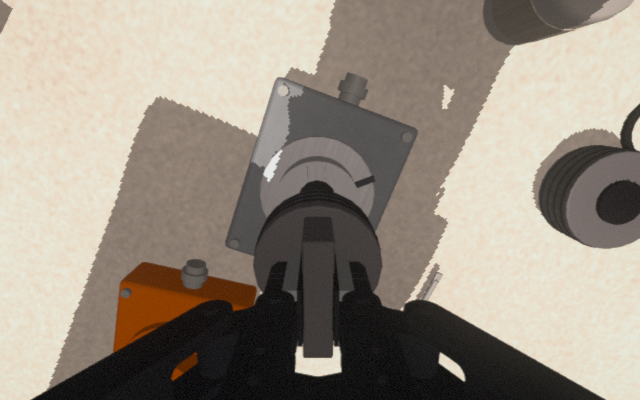

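The filter hangs upright between the pads with its bar in line with the camera axis (column 318). The slotted rim is under it, next to the pointer at (365,181). Now descend to just above the rim, then feel.

```bash
python3 -m crank '[{"dp":[0,0.5,-15],"angular":[0,0,0],"hand":-1},{"dp":[0,0.5,-30],"angular":[0,0,0],"hand":-1},{"dp":[0,0.5,-42],"angular":[0,0,0],"hand":-1},{"dp":[0,0.5,-49],"angular":[0,0,0],"hand":-1},{"dp":[0,0.5,-49],"angular":[0,0,0],"hand":-1},{"dp":[0,0.5,-49],"angular":[0,0,0],"hand":-1}]'
python3 -m crank '[{"dp":[0,0,-1],"angular":[0,0,0],"hand":-1},{"dp":[0,0,-2],"angular":[0,0,0],"hand":-1},{"dp":[0,0,-3],"angular":[0,0,0],"hand":-1},{"dp":[0,0,-4],"angular":[0,0,0],"hand":-1},{"dp":[0,0,-4.5],"angular":[0,0,0],"hand":-1},{"dp":[0,0,-4.5],"angular":[0,0,0],"hand":-1}]'
python3 - <<'E'
from h import *
s=bot.sense(); p=s["tcp_pos"]; print(p,yaw(s),s["opening"],s["wrist_force"],s["moment"],"foot below rim mm",(.3076-p[2])*1e3)
E
```

```text
t: 8.18
tcp_pos: [0.5554, 0.1785, 0.3109]
eef_rot: [-0.001, 0.946, 0.323, 0.001]
wrist_force: [0.3, -1.0, -1.5]
opening: 0.0111
t: 8.68
tcp_pos: [0.5553, 0.1786, 0.3064]
eef_rot: [-0.001, 0.946, 0.323, 0.001]
wrist_force: [-0.9, 0.0, -1.5]
opening: 0.011
[0.55534428 0.1785703  0.30642173] -0.9121894639210435 0.011009844180724196 [-0.87703465  0.04032291 -1.45990429] [ 0.03004741 -0.04868338 -0.01594564] foot below rim mm 1.1782703839774422
```

```bash
python3 -m crank '[{"dp":[0,0.4,-1],"angular":[0,0,0],"hand":-1},{"dp":[0,0.4,-2],"angular":[0,0,0],"hand":-1},{"dp":[0,0.4,-3],"angular":[0,0,0],"hand":-1},{"dp":[0,0.4,-3],"angular":[0,0,0],"hand":-1}]'
python3 - <<'E'
from h import *
s=bot.sense(); p=s["tcp_pos"]; print(p,yaw(s),s["opening"],s["wrist_force"],s["moment"],"foot below rim mm",(.3076-p[2])*1e3)
E
```

```text
t: 9.02
tcp_pos: [0.5554, 0.1791, 0.3033]
eef_rot: [-0.001, 0.946, 0.323, 0.001]
wrist_force: [0.7, 1.5, -1.9]
opening: 0.0109
[0.5553998  0.17909999 0.30329536] -0.9121409287927713 0.0109429928750878 [ 0.74225749  1.52140414 -1.92394518] [ 0.32514813 -0.21311388 -0.05511117] foot below rim mm 4.304638892768553
```

The lugs have dropped in: 4.3 mm down with only about 1.5 N sideways. I'll ease toward +x,+y and push down against the seal.

```bash
python3 -m crank '[{"dp":[0.4,0.5,-1.5],"angular":[0,0,0],"hand":-1},{"dp":[0.4,0.5,-3],"angular":[0,0,0],"hand":-1},{"dp":[0.4,0.5,-4.5],"angular":[0,0,0],"hand":-1},{"dp":[0.4,0.5,-6],"angular":[0,0,0],"hand":-1},{"dp":[0.4,0.5,-6],"angular":[0,0,0],"hand":-1}]'
python3 - <<'E'
from h import *
s=bot.sense(); p=s["tcp_pos"]; print(p,yaw(s),s["opening"],s["wrist_force"],s["moment"],"foot below rim mm",(.3076-p[2])*1e3)
E
python3 -m crank '[{"dp":[0,0,-1],"angular":[0,0,0],"hand":-1},{"dp":[0,0,-2],"angular":[0,0,0],"hand":-1},{"dp":[0,0,-3],"angular":[0,0,0],"hand":-1},{"dp":[0,0,-3.8],"angular":[0,0,0],"hand":-1},{"dp":[0,0,-3.8],"angular":[0,0,0],"hand":-1}]'
python3 - <<'E'
from h import *
s=bot.sense(); p=s["tcp_pos"]; print(p,yaw(s),s["opening"],s["wrist_force"],s["moment"],"foot below rim mm",(.3076-p[2])*1e3)
E
```

```text
t: 9.43
tcp_pos: [0.5558, 0.1796, 0.2972]
eef_rot: [-0.001, 0.946, 0.323, 0.001]
wrist_force: [-0.2, 1.2, 2.8]
opening: 0.0112
[0.5558     0.17958189 0.29716695] -0.9122388532134375 0.011168157858199076 [-0.19087058  1.17857208  2.80067201] [ 0.08119891  0.08350867 -0.03679891] foot below rim mm 10.43304633130826
t: 9.85
tcp_pos: [0.5558, 0.1796, 0.2935]
eef_rot: [-0.001, 0.946, 0.323, 0.001]
wrist_force: [-1.3, 0.5, 5.8]
opening: 0.011
[0.55583915 0.17959499 0.29347041] -0.9122203595962238 0.011041213175469853 [-1.31556961  0.47175144  5.83371789] [0.04831461 0.33550746 0.02482807] foot below rim mm 14.129593740331403
```

The seal force (7.6 N with the weight added) implies a depth of about 12.5 mm, so my z reads about 1.5 mm too deep. I'll go 1.5 mm further and then twist clockwise.

```bash
python3 -m crank '[{"dp":[0,0,-1.5],"angular":[0,0,0],"hand":-1},{"dp":[0,0,-1.5],"angular":[0,0,0],"hand":-1},{"dp":[0,0,-1.5],"angular":[0,0,-0.06],"hand":-1},{"dp":[0,0,-1.5],"angular":[0,0,-0.12],"hand":-1},{"dp":[0,0,-1.5],"angular":[0,0,-0.18],"hand":-1},{"dp":[0,0,-1.5],"angular":[0,0,-0.24],"hand":-1},{"dp":[0,0,-1.5],"angular":[0,0,-0.3],"hand":-1},{"dp":[0,0,-1.5],"angular":[0,0,-0.3],"hand":-1}]'
python3 - <<'E'
from h import *
s=bot.sense(); p=s["tcp_pos"]; print(p,yaw(s),s["opening"],s["wrist_force"],s["moment"],"foot below rim mm",(.3076-p[2])*1e3,s["qpos"].round(2))
E
```

```text
t: 10.52
tcp_pos: [0.5562, 0.1796, 0.2924]
eef_rot: [-0.0, 0.984, 0.176, 0.002]
wrist_force: [0.1, -0.4, 7.9]
opening: 0.0111
[0.55621896 0.17963221 0.29244381] -1.2163420162414302 0.011058547210279556 [ 0.07084874 -0.35991406  7.90105908] [-0.06528296  0.04047557 -0.01750281] foot below rim mm 15.156186254144167 [0.26 0.52 1.85 0.   0.76 1.48]
```

```bash
python3 -m crank '[{"dp":[-0.3,0,0],"angular":[0,0,-0.06],"hand":-1},{"dp":[-0.3,0,0],"angular":[0,0,-0.12],"hand":-1},{"dp":[-0.3,0,0],"angular":[0,0,-0.18],"hand":-1},{"dp":[-0.3,0,0],"angular":[0,0,-0.24],"hand":-1},{"dp":[-0.3,0,0],"angular":[0,0,-0.3],"hand":-1},{"dp":[-0.3,0,0],"angular":[0,0,-0.36],"hand":-1},{"dp":[-0.3,0,0],"angular":[0,0,-0.42],"hand":-1},{"dp":[-0.3,0,0],"angular":[0,0,-0.48],"hand":-1},{"dp":[-0.3,0,0],"angular":[0,0,-0.54],"hand":-1},{"dp":[-0.3,0,0],"angular":[0,0,-0.6],"hand":-1}]'
python3 - <<'E'
from h import *
s=bot.sense(); p=s["tcp_pos"]; print(p,yaw(s),yaw(s)+.912,s["opening"],s["wrist_force"],s["moment"])
E
python3 -m crank '[{"dp":[0,0,0],"angular":[0,0,-0.03],"hand":-1},{"dp":[0,0,0],"angular":[0,0,-0.06],"hand":-1},{"dp":[0,0,0],"angular":[0,0,-0.08],"hand":-1},{"dp":[0,0,0],"angular":[0,0,-0.08],"hand":-1}]'
python3 - <<'E'
from h import *
s=bot.sense(); p=s["tcp_pos"]; print(p,yaw(s),yaw(s)+.912,s["opening"],s["wrist_force"],s["moment"])
E
```

```text
t: 11.35
tcp_pos: [0.5563, 0.1797, 0.2929]
eef_rot: [-0.0, 0.992, -0.124, 0.002]
wrist_force: [0.6, -0.6, 7.7]
opening: 0.011
[0.55627162 0.17965394 0.2928723 ] -1.8192396284840537 -0.9072396284840537 0.010951515565374067 [ 0.63840311 -0.60510342  7.68471183] [-0.03232172  0.00093613  0.11252426]
t: 11.68
tcp_pos: [0.5564, 0.1797, 0.2932]
eef_rot: [-0.0, 0.986, -0.164, 0.003]
wrist_force: [-1.5, 0.8, 6.2]
opening: 0.0115
[0.55643042 0.17969717 0.29319067] -1.9005787473536828 -0.9885787473536828 0.01148349550917153 [-1.47638368  0.80765276  6.20521179] [0.05293824 0.24433033 0.02882201]
```

```bash
for i in 1 2; do python3 -m crank '[{"dp":[0,0,-0.3],"angular":[0,0,-0.02],"hand":-1},{"dp":[0,0,-0.3],"angular":[0,0,-0.04],"hand":-1},{"dp":[0,0,-0.3],"angular":[0,0,-0.04],"hand":-1}]' >/dev/null
python3 - <<'E'
from h import *
s=bot.sense(); p=s["tcp_pos"]; print(p,yaw(s)+.912,s["opening"],s["wrist_force"],s["moment"])
E
done
```

```text
[0.55654797 0.17967149 0.29318209] -1.0299595658251128 0.010958884962392008 [-1.19795098  0.13792181  6.96199976] [-0.06465568  0.35308701  0.03367127]
[0.55658976 0.17970422 0.29318412] -1.0707964303213409 0.011227021253708414 [-2.25667684 -0.29040991  7.3474718 ] [-0.0649686  0.4463685  0.4247408]
```

```bash
python3 -m crank '[{"dp":[-0.6,0,-0.3],"angular":[0,0,-0.02],"hand":-1},{"dp":[-0.6,0,-0.3],"angular":[0,0,-0.03],"hand":-1},{"dp":[-0.6,0,-0.3],"angular":[0,0,-0.03],"hand":-1}]' >/dev/null
python3 - <<'E'
from h import *
s=bot.sense(); p=s["tcp_pos"]; print(p,yaw(s)+.912,s["opening"],s["wrist_force"],s["moment"])
E
```

```text
[0.55624392 0.17975857 0.29318466] -1.1006290565731445 0.011111005379471564 [0.63742763 0.66600021 5.36910385] [0.07827054 0.09218049 0.85093469]
```

The hard stop is clear: 0.85 N m at 1.1 rad. I'll let the seal lift the lugs against the rim, then open.

```bash
python3 -m crank '[{"dp":[0,0,0.6],"angular":[0,0,0],"hand":-1},{"dp":[0,0,1.2],"angular":[0,0,0.01],"hand":-1},{"dp":[0,0,1.2],"angular":[0,0,0.01],"hand":-1}]' >/dev/null
python3 - <<'E'
from h import *
s=bot.sense(); p=s["tcp_pos"]; print(p,yaw(s)+.912,s["opening"],s["wrist_force"],s["moment"])
E
```

```text
[0.55616311 0.17976339 0.29401982] -1.08933820065418 0.011016594003133148 [ 1.16487103  1.83251803 -7.33356067] [ 0.18750383 -0.17574717  0.6747659 ]
```

```bash
python3 -m crank '[{"dp":[0,0,-0.3],"angular":[0,0,0],"hand":-1},{"dp":[0,0,-0.3],"angular":[0,0,0],"hand":0},{"dp":[0,0,-0.3],"angular":[0,0,0],"hand":0},{"dp":[0,0,-0.3],"angular":[0,0,0],"hand":0},{"dp":[0,0,-0.3],"angular":[0,0,0],"hand":0},{"dp":[0,0,-0.3],"angular":[0,0,0],"hand":0}]'
python3 -m crank '[{"dp":[0,0,15],"angular":[0,0,0],"hand":0},{"dp":[0,0,40],"angular":[0,0,0],"hand":0},{"dp":[0,0,70],"angular":[0,0,0],"hand":0},{"dp":[0,0,110],"angular":[0,0,0],"hand":0},{"dp":[0,0,110],"angular":[0,0,0],"hand":0},{"dp":[0,0,110],"angular":[0,0,0],"hand":0}]'
python3 - <<'E'
from h import *
c=cam("wrist"); s=bot.sense(); print(s["tcp_pos"],s["wrist_force"],yaw(s))
a=c["image"][:,:,::-1][0:400,120:520]
t=cam("scene")["image"][:,:,::-1][140:280,340:480]
cv2.imwrite("pics/fin.png",cv2.convertScaleAbs(np.hstack([a,cv2.resize(t,(400,400),interpolation=cv2.INTER_CUBIC)]),alpha=1.5))
cv2.imwrite("pics/finr.png",cv2.convertScaleAbs(rect(c,.5553,.1793,.143),alpha=1.5))
E
```

```text
t: 13.18
tcp_pos: [0.5561, 0.1797, 0.2938]
eef_rot: [0.0, 0.977, -0.214, 0.004]
wrist_force: [-0.2, -0.2, 0.2]
opening: 0.0426
t: 13.68
tcp_pos: [0.5567, 0.1799, 0.4061]
eef_rot: [-0.001, 0.977, -0.214, 0.006]
wrist_force: [-0.9, -0.5, -0.2]
opening: 0.0427
[0.55616223 0.17972834 0.40442246] [-0.8142673  -0.04893831 -0.60457449] -2.00153674385647
```

View pics/fin.png

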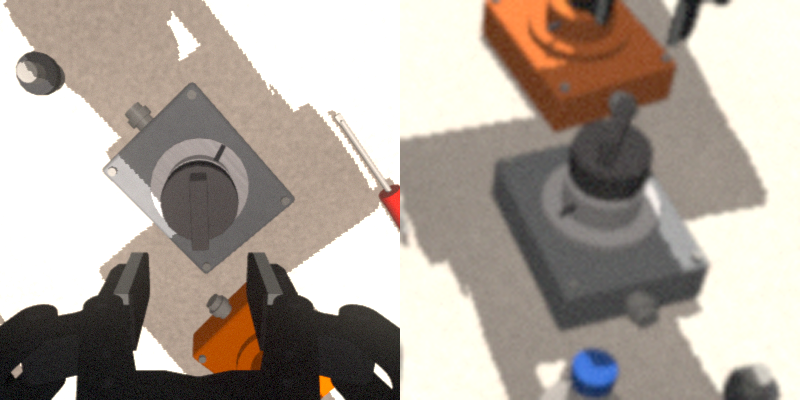

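View pics/finr.png

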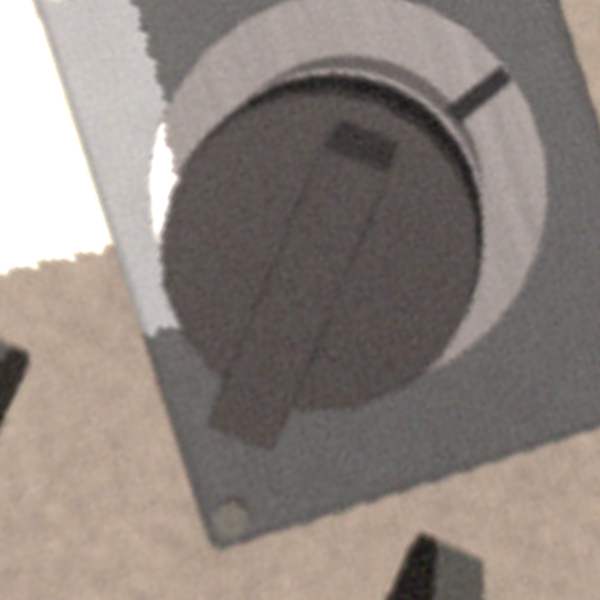

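The released filter stands centred and upright: its bar centre is at (301,299) against an expected (300,300). The bar is at -0.41 rad, so it has turned about 1.06 rad from the slots. The pointer has turned from about 32° to 52°, which is about 0.35 rad. All of this says locked at the stop, and the gripper is clear.

```bash
python3 -c "
from h import *
print(bot.hand_in(), bot.sense()['t'])"
```

```text
the job is handed in; nothing more can be done
the job is handed in; nothing more can be done
```

The filter is locked in the grey port, upright and centred, and the gripper has let go and backed off. I handed the job in about 14 s into the 72 s allowed; no verdict is reported.

- **Fit:** I found the slot line by sight at 0.66 rad, and the lugs dropped in at the first try. I pushed the filter down against the seal and twisted it clockwise to a hard stop, which I felt as 0.85 N m.
- **Force:** Force readings were only taken between moves; the largest I saw on the port was about 10 N.
- **Last checks:** After release the bar sits about 1.06 rad from the slots, against 1.05 expected. The pointer had moved about 0.35 rad and was held there.
- **Disagreements:** The height read from the arm was about 1.5 mm deeper than the seal force implied, so I went by the force. At the stop the wrist read 1.10 rad, probably grip give, against 1.06 in the picture.
- **Other items:** I never went near the other objects on purpose, and the forces showed no stray contact. I did not measure their positions again at the end.

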